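# Hook the specimen tray out from under the ledge

## Robot

A 6-joint arm with a two-finger parallel gripper is mounted at the origin on a cart in front of the work surface, level with it; the furniture and walls round the work are solid. World frame = base frame: x ahead of the robot, y to its left, z up, the work surface at z = 0. Lengths are in m, angles in rad, forces in N, time in s.
With the tool pointing down it reaches from about 0.275 to 0.75 m from the base axis. Payload 10.2 kg.
Tool frame: the origin (TCP) lies midway between the tips of the shut fingers; the grasp point (between the pads) lies 19 mm behind it (arm.tcp_to_grasp is the distance from the TCP to the grasp point, in m); z points along the fingers, y is the line along which they close (so a half turn about z gives the same grasp; the last joint's range is limited). The gripper opens to 85 mm and grips with 20 to 120 N. Pads are 22 mm wide; open, the fingers measure 114 mm over their backs; the gripper's body (76 mm by 85 mm) begins 54 mm behind the grasp point. The pads swing forward as they close: fully open they stand 13 mm farther back than shut.
Start: joints at [0.954, 0.313, 1.498, -0, 1.331, -0.223], TCP at [0.201, 0.485, 0.231] pointing down, gripper open.
Joint ranges: [-2.94, 2.94], [-0.97, 2.17], [0.19, 2.56], [-1.23, 4.37], [0.02, 3.11], [-2.88, 2.88]. Speed limits (rad/s): [2.39, 2.39, 3.01, 3.14, 3.14, 3.14].

## Interface

Orientations are given as a unit quaternion [x, y, z, w].
In Python, from bench import arm, get_image gives the robot as it stands.
- The arm moves only by the tool jog_arm, never from a script. Its argument "rows" is a list of rows, each an object with "travel": the shift along the tool's x, y, z in mm, a list of three; "rotation": the turn, a rotation vector about the tool's x, y, z in degrees, a list of three. A call has 1 to 10 rows; each row shifts and turns the commanded pose from where the row before left it, along the tool's axes as they then stand; what a row does not reach is not made up. A row lasts 1/12 s, in which the tool goes at most 41.7 mm and 7.16 degrees, less where a joint would pass 70% of its speed; a pose out of reach is approached as far as the arm can. A call with a gripper value outside its range is refused whole. "claw" is the gripper command: -1 is fully open, 1 is shut, values between are in proportion, set as the call begins (left out, the last holds). The fingers move at their own pace and stop on an object; the grip force is fixed at half the most. Time passes only in rows, so rows that do not move let the fingers close. It gives the time, the measured TCP pose, the force, the opening and the grip force at its end, in the units of the state.
- arm.sense(): the state, without advancing time (a new reading comes with each control period).
- get_image(name): name is "scene" or "side" or "wrist"; returns a dict with "image" (400x640x3 uint8, red, green, blue), "depth" (400x640 float32, m along the optical axis (not along the pixel's ray), 0 where there is no reading), "intrinsics" (3x3 intrinsics, pixels), "k1" (the pictures are not rectified: a ray, as slopes to the right and down, at radius r is drawn at 1 + k1 r^2 times it, then the intrinsics apply), "extrinsics" (4x4, takes a point from camera to world coordinates). Camera axes: x right, y up, looking along -z (the intrinsics and any distortion apply to the point x, -y, -z); pixel columns grow to the right and rows downward; lengths in m; the calibration is good to about 2 mm. A picture is of the moment at which its call begins.
- arm.hand_in(): hands the job in; it is judged then, once.
The state is a dict: "time_s": time; "joint_pos": joint angles; "qd": joint speeds; "tau": joint torques, N m; "tcp_pos": TCP position; "orientation": TCP orientation; "ft_force": force on the tool from outside, world axes, zero at the start; "torque": the same for the moment, N m; "gripper_width": finger opening in m; "gripper_force": force on a finger pad.
Only numpy, scipy, OpenCV 4.12 (cv2) and the standard library are available. Lean on these libraries where they do the work, as an engineer would, in place of code of your own. Each camera call takes 0.05 s, during which the arm holds its last target. There are 200 camera calls.

## Task

The specimen tray sits deep under the ledge of the small grey bay, with its pull eye out of sight. Pick up the pull hook, reach it in under the ledge, feel for the flat eye, drop the hook's tip into it and draw the tray out by about 9 cm, without forcing anything and touching the bay and tray with the hook only. Then unhook it and lay the hook back down flat where you took it from, leaving everything else on the table alone.

Things in the scene. Friction and masses are not known exactly. Their poses are not given: they have to be found in the camera images.
- hook: Pull hook, 0.14 kg: flat-sided wooden handle 80x16x34 mm (x, y, z), 6 mm steel rod from its +x end. Origin: centre of the handle's underside; x along the rod, z up. The rod's axis is 22 mm above the underside; at x = 125 mm it turns down: the round tip, 6 mm thick, points to -z, ending 16 mm below the axis. Grip hard (40 N or more) across the 16 mm, or the rod twists in the grip.
- hook_tip (a point): Lowest point of the hook's tip: 125 mm ahead of the hook's origin, 6 mm above the level of its underside; axes as the hook's.
- bay: Grey steel bay, fixed, 170 mm wide, 225 mm deep, 95 mm high, open at the front; a bottle and a block stand fixed on its roof at the back. Origin: on the table under the middle of the ledge's front edge; x points into the bay, y to the left as you look in, z up. Side walls 5 mm thick; underside of the roof at z = 88 mm. Over 15 N from the hook on bay, tray or drawbar is forcing.
- ledge (a point): Middle of the lower front edge of the ledge's lip, 80 mm above the table; the lip is 4 mm thick. The hook passes under it. Axes as the bay's.
- tray_front (a point): Centre of the drawbar where it leaves the tray's front face, 45 mm above the table, 80 mm behind the ledge with the tray fully in; axes as the bay's. From here a level flat drawbar, 34 mm wide (y), 5 mm thick, sticks out to -x. Its front end is 26 to 66 mm from this point, set anew each time, hidden under the ledge. Tray face: 146 mm wide, 26 to 64 mm above the table.
- tray (a joint): How far the tray is drawn out (to the bay's -x), m: 0 fully in, 0.13 at its stop; 4 N of friction, stays where left. The drawbar moves with it; its eye is a hole down through it, 11 mm long (x), 22 mm wide (y), centred 12 mm behind its front end. Close behind the hole stands a 34 mm wide upstand, its top 64 mm above the table. The bar gives along x on a spring, 5 N per mm.
- test_block_a: round steel disc 64 mm across, 13 mm high, lying on the table; a bystander; origin at the centre of its underside
- ball_box: small flat box with a lid, 42x62x21 mm; a bystander; origin at the centre of its underside
- jaw_block_b: small steel block with holes, 34x56x20 mm; a bystander; origin at the centre of its underside
- feeler_gauge: folded steel feeler gauge, 16x95x12 mm; a bystander; origin at the centre of its underside

How it is judged:
By the outcome, as a careful person would: the job done as asked, in the order asked, and still so for the second after the job is handed in, with the robot touching nothing.
It also fails if it takes over 54 s, if anything falls off the work surface, if the arm or the gripper's body presses on something with over 40 N, if the wrist force passes 120 N, or if a joint passes its speed limit or range.

## Working session

There is one attempt and no reset: what is moved stays moved. The work goes in short steps, Python scripts to look and compute and a tool call to move; the robot and the scene stay as the last step left them, time stands still between calls to the robot, and variables do not carry over. Pictures are saved under pics/ and viewed, at most 10 in all, crops included, and the job is handed in when it is done.

Besides the shell and the picture viewer there is one more tool, called after "Call:" as name([rows], argument=value, ...), one row to a line, values as JSON. jog_arm: Moves the arm, as the interface text tells. Its arguments: {"type":"object","properties":{"rows":{"type":"array","items":{"type":"object","properties":{"travel":{"type":"array","items":{"type":"number"}},"rotation":{"type":"array","items":{"type":"number"}}}}},"claw":{"type":"number"}},"required":["rows"]}

```bash
mkdir -p pics; ls; cat > h.py <<'E'
import numpy as np, cv2
from bench import arm, get_image
def grab(n):
    d=get_image(n); np.savez('pics/%s.npz'%n,**{k:np.array(v) for k,v in d.items()}); return d
def load(n): return dict(np.load('pics/%s.npz'%n))
def ray(d,u,v):
    K=d['intrinsics'];k=float(d['k1']);x=(u-K[0,2])/K[0,0];y=(v-K[1,2])/K[1,1]
    a,b=x,y
    for _ in range(20):
        f=1+k*(a*a+b*b);a,b=x/f,y/f
    E=d['extrinsics'];return E[:3,3],E[:3,:3]@np.array([a,-b,-1.])
def onz(d,u,v,z):
    o,r=ray(d,u,v);return o+r*(z-o[2])/r[2]
def dep(d,u,v):
    o,r=ray(d,u,v);return o+r*float(d['depth'][int(v),int(u)])
def proj(d,p):
    E=d['extrinsics'];q=E[:3,:3].T@(np.array(p)-E[:3,3]);a,b=q[0]/-q[2],-q[1]/-q[2]
    f=1+float(d['k1'])*(a*a+b*b);K=d['intrinsics'];return K[0,0]*a*f+K[0,2],K[1,1]*b*f+K[1,2]
def cloud(d):
    K=d['intrinsics'];H,W=d['depth'].shape
    u,v=np.meshgrid(np.arange(W),np.arange(H))
    x=(u-K[0,2])/K[0,0];y=(v-K[1,2])/K[1,1];a,b=x,y;k=float(d['k1'])
    for _ in range(20):
        f=1+k*(a*a+b*b);a,b=x/f,y/f
    D=d['depth'];E=d['extrinsics']
    return np.stack([a*D,-b*D,-D],-1)@E[:3,:3].T+E[:3,3]
def save(n,im): cv2.imwrite('pics/'+n+'.png',im[...,::-1])
E
python3 - <<'E'
from h import *
for n in ['scene','side']:
    d=grab(n); save(n+'0',d['image']); print(n,d['extrinsics'].round(3).tolist(),d['intrinsics'].tolist(),d['k1'])
print(arm.sense())
E
```

```text
pics
scene [[-0.875, 0.211, -0.436, -0.158], [-0.484, -0.391, 0.783, 1.313], [-0.005, 0.896, 0.444, 0.781], [0.0, 0.0, 0.0, 1.0]] [[501.53084841601867, 0.0, 319.677565794585], [0.0, 501.53084841601867, 196.35150689362928], [0.0, 0.0, 1.0]] -0.16288104362844197
side [[0.902, 0.15, -0.406, 0.084], [-0.432, 0.366, -0.824, -0.871], [0.025, 0.919, 0.395, 0.507], [0.0, 0.0, 0.0, 1.0]] [[394.2094618103611, 0.0, 317.3528937447927], [0.0, 394.2094618103611, 198.37494034325462], [0.0, 0.0, 1.0]] 0.02272390354754492
{'time_s': 0.1, 'joint_pos': array([ 9.53582776e-01,  3.13412359e-01,  1.49834586e+00, -3.09218525e-05,
        1.33099753e+00, -2.23393077e-01]), 'qd': array([ 0.00236447, -0.00101706, -0.00262248,  0.00026595, -0.00145171,
       -0.00012098]), 'tau': array([ 3.38238802e-03, -4.12895823e+01, -2.60138136e+01, -5.70118254e-05,
        3.13050354e-03,  5.27411817e-05]), 'tcp_pos': array([0.20133442, 0.48461702, 0.23078867]), 'orientation': array([ 1.95636571e-01,  9.80676294e-01, -5.37060232e-04, -2.23583838e-04]), 'ft_force': array([ 0.61223986, -0.07526174,  0.1521945 ]), 'torque': array([-0.00886653,  0.00782721, -0.02887513]), 'gripper_force': 0.0, 'gripper_width': 0.08516932308730261}
```

View pics/scene0.png

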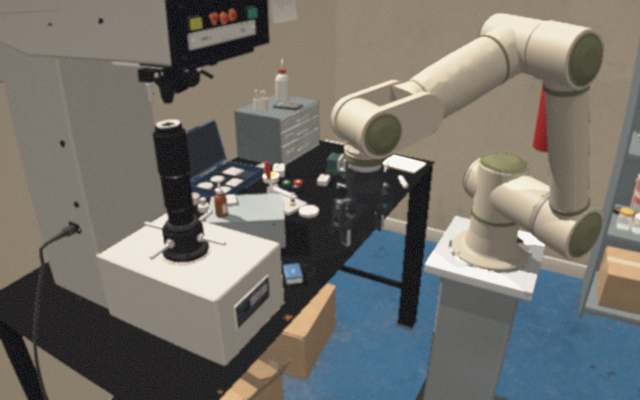

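View pics/side0.png

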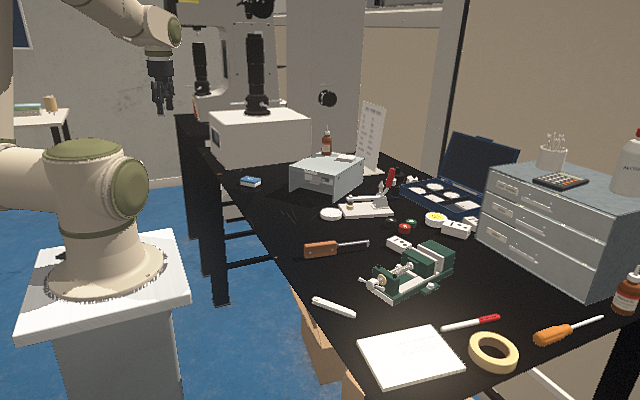

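The side view shows the hook (brown handle at ~(322,249), rod to ~(368,243)) and the grey bay at ~(325,178) with a bottle on top. The scene view shows the bay at ~(250,220), with the hook hidden.

```bash
python3 - <<'E'
from h import *
d=load('side')
P=cloud(d)
for u,v in [(308,250),(337,245),(322,249),(345,246),(366,243),(369,246),(330,214),(252,182),(330,168),(310,180),(290,180),(335,190)]: print(u,v,P[v,u].round(3),d['image'][v,u])
# roof plane points z in .09-.1
m=(abs(P[...,2]-.095)<.006)&(P[...,0]>.2)&(P[...,0]<.9)&(P[...,1]>0)&(P[...,1]<.6)&(d['depth']>0)
m=m.astype(np.uint8); 
n,l,s,c=cv2.connectedComponentsWithStats(m)
for i in range(1,n):
    if s[i,4]>150:
        q=P[l==i][:,:2].astype(np.float32); print(s[i],cv2.minAreaRect(q),cv2.boxPoints(cv2.minAreaRect(q)).round(3).tolist())
im=d['image']; c=cv2.resize(im[120:280,230:430],(800,640),interpolation=cv2.INTER_CUBIC)[:600]
save('c1',c)
E
```

```text
308 250 [ 0.425 -0.134  0.024] [86 60 46]
337 245 [ 0.498 -0.144  0.026] [68 72 72]
322 249 [ 0.46  -0.14   0.022] [92 66 49]
345 246 [ 0.537 -0.117 -0.   ] [32 29 29]
366 243 [ 0.595 -0.124 -0.   ] [54 49 47]
369 246 [ 0.594 -0.141  0.   ] [35 33 30]
330 214 [0.575 0.042 0.013] [250 246 236]
252 182 [0.438 0.36  0.019] [41 57 74]
330 168 [0.651 0.196 0.096] [209 212 203]
310 180 [0.623 0.286 0.027] [117 113 109]
290 180 [0.54  0.266 0.046] [81 81 78]
335 190 [0.639 0.134 0.044] [129 130 124]
[218 139 104  14 320] ((0.5744744539260864, 0.5216622352600098), (0.09004233777523041, 0.40603363513946533), 80.51729583740234) [[0.367000013589859, 0.5109999775886536], [0.7670000195503235, 0.4440000057220459], [0.7820000052452087, 0.5329999923706055], [0.38199999928474426, 0.6000000238418579]]
[ 289  151   76   27 1030] ((0.6743787527084351, 0.2603914141654968), (0.23052524030208588, 0.1714981347322464), 33.94118881225586) [[0.531000018119812, 0.2669999897480011], [0.6269999742507935, 0.125], [0.8180000185966492, 0.2540000081062317], [0.722000002861023, 0.3959999978542328]]
```

View pics/c1.png

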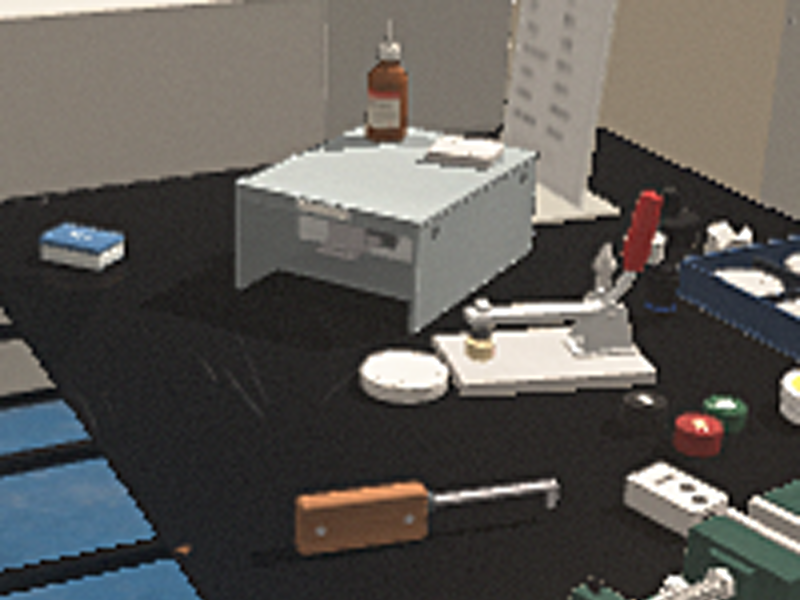

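The crop confirms the bay's open front faces the robot, with the tray face inside. The hook's rod end is at crop (555,483), the disc in front of the bay at (405,375).

```bash
python3 - <<'E'
from h import *
d=load('side')
for u,v,z in [(337.5,244.2,.022),(368.7,240.8,.022),(305,244,.034),(336.5,241,.034)]: print(onz(d,u,v,z).round(4))
w=grab('wrist'); s=arm.sense()
from scipy.spatial.transform import Rotation as R
Q=R.from_quat(s['orientation']).as_matrix(); E=w['extrinsics']
print((Q.T@(E[:3,3]-s['tcp_pos'])).round(3),(Q.T@E[:3,:3]).round(3).tolist(),w['intrinsics'].round(1).tolist(),w['k1'])
E
```

```text
[ 0.5047 -0.1347  0.022 ]
[ 0.5851 -0.1504  0.022 ]
[ 0.423  -0.1215  0.034 ]
[ 0.4994 -0.1382  0.034 ]
[ 0.072  0.    -0.143] [[0.0, 0.959, 0.282], [1.0, -0.0, 0.0], [0.0, 0.282, -0.959]] [[351.6, 0.0, 314.6], [0.0, 351.6, 198.4], [0.0, 0.0, 1.0]] -0.057384494709650034
```

Call:
jog_arm([
  {"travel":[-24,-23,2]},
  {"travel":[-24,-23,2]},
  {"travel":[-24,-23,2]},
  {"travel":[-24,-23,2]},
  {"travel":[-24,-23,2]},
  {"travel":[-24,-23,2]},
  {"travel":[-24,-23,2]},
  {"travel":[-24,-23,2]},
  {"travel":[-24,-23,2]},
  {"travel":[-24,-23,2]},
])

```text
$.rows[0]: bad value
```

Call:
jog_arm([
  {"travel":[-24,-23,2]},
  {"travel":[-24,-23,2]},
  {"travel":[-24,-23,2]},
  {"travel":[-24,-23,2]},
  {"travel":[-24,-23,2]},
  {"travel":[-24,-23,2]},
  {"travel":[-24,-23,2]},
  {"travel":[-24,-23,2]},
  {"rotation":[0,0,-5.5]},
  {"rotation":[0,0,-5.5]},
])

```text
$.rows[0]: bad value
```

```bash
python3 - <<'E'
from h import *
w=grab('wrist'); s=arm.sense(); print(s['time_s'],s['tcp_pos'],s['orientation'],s['ft_force'])
save('w1',w['image'])
E
```

```text
0.2 [0.20135476 0.48469543 0.23096625] [ 1.95614821e-01  9.80680735e-01 -3.39606613e-04 -1.49962622e-04] [-0.70450219  0.23742014 -0.19218103]
```

View pics/w1.png

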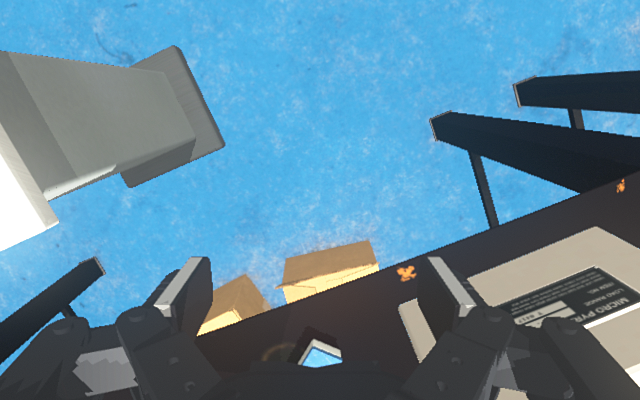

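The calls were refused because each row needs both keys. The picture only shows the floor and fingers at the start pose.

Call:
jog_arm([
  {"travel":[-24,-23,2],"rotation":[0,0,0]},
  {"travel":[-24,-23,2],"rotation":[0,0,0]},
  {"travel":[-24,-23,2],"rotation":[0,0,0]},
  {"travel":[-24,-23,2],"rotation":[0,0,0]},
  {"travel":[-24,-23,2],"rotation":[0,0,0]},
  {"travel":[-24,-23,2],"rotation":[0,0,0]},
  {"travel":[-24,-23,2],"rotation":[0,0,0]},
  {"travel":[-24,-23,2],"rotation":[0,0,0]},
  {"travel":[-24,-23,2],"rotation":[0,0,0]},
  {"travel":[-24,-23,2],"rotation":[0,0,0]},
])

```text
time_s: 1.03
tcp_pos: [0.335, 0.1788, 0.2113]
orientation: [0.196, 0.981, 0.0, 0.0]
ft_force: [0.8, 0.7, -0.1]
gripper_width: 0.0852
gripper_force: 0.0
```

Call:
jog_arm([
  {"travel":[-24,-23,2],"rotation":[0,0,0]},
  {"travel":[-24,-23,2],"rotation":[0,0,0]},
  {"travel":[-24,-23,2],"rotation":[0,0,0]},
  {"travel":[-24,-23,2],"rotation":[0,0,0]},
  {"travel":[-24,-23,2],"rotation":[0,0,0]},
  {"travel":[-24,-23,2],"rotation":[0,0,0]},
  {"travel":[-24,-23,2],"rotation":[0,0,0]},
  {"travel":[-24,-23,2],"rotation":[0,0,0]},
  {"travel":[0,0,0],"rotation":[0,0,-5.5]},
  {"travel":[0,0,0],"rotation":[0,0,-5.5]},
])

```text
time_s: 1.87
tcp_pos: [0.4418, -0.0647, 0.1948]
orientation: [0.1, 0.995, 0.0, -0.0]
ft_force: [0.6, 0.2, 0.6]
gripper_width: 0.0854
gripper_force: 0.0
```

```bash
python3 - <<'E'
from h import *
w=grab('wrist'); s=arm.sense(); print(s['time_s'],s['tcp_pos'],s['orientation'],s['ft_force'])
save('w2',w['image'])
E
```

```text
1.9167 [ 0.44154952 -0.0639941   0.19491506] [ 9.64248444e-02  9.95340178e-01  1.29533216e-04 -4.04210441e-04] [ 0.57301436 -0.39959421  0.40524352]
```

View pics/w2.png

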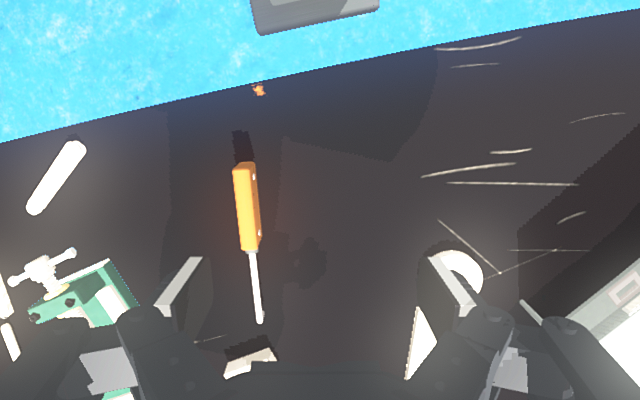

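The wrist view shows the hook: handle from (243,165) to (249,250), rod end at (260,320).

```bash
cat >> h.py <<'E'
def hookpose(w,hz=0.0,near=None):
    P=cloud(w); im=w['image'].astype(int)
    m=(im[...,0]>im[...,2]+60)&(abs(P[...,2]-.034-hz)<.004)&(w['depth']>0)
    n,l,s,c=cv2.connectedComponentsWithStats(m.astype(np.uint8)); i=1+np.argmax(s[1:,4])
    q=P[l==i]; return s[i],q[:,2].mean(),cv2.minAreaRect(q[:,:2].astype(np.float32))
E
python3 - <<'E'
from h import *
w=load('wrist'); print(hookpose(w))
for u,v in [(253,254),(260,320)]: print(onz(w,u,v,.022).round(4))
for u,v in [(233,168),(257,163),(243,250),(260,249)]: print(onz(w,u,v,.034).round(4), dep(w,u,v).round(3))
E
```

```text
(array([ 232,  167,   26,   84, 1457], dtype=int32), np.float64(0.034158228018524486), ((0.45677927136421204, -0.13288453221321106), (0.01630827598273754, 0.0794210284948349), 81.10064697265625))
[ 0.506  -0.1393  0.022 ]
[ 0.5813 -0.1512  0.022 ]
[ 0.417  -0.1328  0.034 ] [ 0.418 -0.134  0.03 ]
[ 0.4169 -0.1109  0.034 ] [ 0.422 -0.118 -0.001]
[ 0.495  -0.1442  0.034 ] [ 0.495 -0.144  0.034]
[ 0.4972 -0.1281  0.034 ] [ 0.511 -0.137  0.   ]
```

Call:
jog_arm([
  {"travel":[-14,-32,10],"rotation":[0,0,0]},
  {"travel":[-14.5,-32.5,10],"rotation":[0,0,0]},
  {"travel":[0,0,35],"rotation":[0,0,-2.2]},
  {"travel":[0,0,40],"rotation":[0,0,0]},
  {"travel":[0,0,40],"rotation":[0,0,0]},
  {"travel":[0,0,30],"rotation":[0,0,0]},
  {"travel":[0,0,20],"rotation":[0,0,0]},
  {"travel":[0,0,5],"rotation":[0,0,0]},
  {"travel":[0,0,0],"rotation":[0,0,0]},
  {"travel":[0,0,0],"rotation":[0,0,0]},
])

```text
time_s: 2.75
tcp_pos: [0.4571, -0.1324, 0.0063]
orientation: [0.082, 0.997, -0.0, 0.001]
ft_force: [-0.9, 0.3, 0.3]
gripper_width: 0.0857
gripper_force: 0.0
```

Call:
jog_arm([
  {"travel":[0,0,2],"rotation":[0,0,-0.5]},
  {"travel":[0,0,0],"rotation":[0,0,0]},
  {"travel":[0,0,0],"rotation":[0,0,0]},
  {"travel":[0,0,0],"rotation":[0,0,0]},
  {"travel":[0,0,0],"rotation":[0,0,0]},
  {"travel":[0,0,0],"rotation":[0,0,0]},
  {"travel":[0,0,0],"rotation":[0,0,0]},
  {"travel":[0,0,0],"rotation":[0,0,0]},
  {"travel":[0,0,0],"rotation":[0,0,0]},
  {"travel":[0,0,0],"rotation":[0,0,0]},
], claw=1)

```text
time_s: 3.58
tcp_pos: [0.4568, -0.1323, 0.0037]
orientation: [0.077, 0.997, -0.0, 0.0]
ft_force: [0.2, 0.1, 5.4]
gripper_width: 0.0148
gripper_force: 59.2
```

Call:
jog_arm([
  {"travel":[0,0,-10],"rotation":[0,0,0]},
  {"travel":[0,0,-30],"rotation":[0,0,0]},
  {"travel":[0,0,-40],"rotation":[0,0,0]},
  {"travel":[0,0,-40],"rotation":[0,0,0]},
  {"travel":[0,0,-40],"rotation":[0,0,0]},
  {"travel":[0,0,-40],"rotation":[0,0,0]},
  {"travel":[0,0,-16],"rotation":[0,0,0]},
  {"travel":[3,31,0],"rotation":[0,0,0]},
  {"travel":[3,32,0],"rotation":[0,0,0]},
  {"travel":[3,32,0],"rotation":[0,0,0]},
])

```text
time_s: 4.42
tcp_pos: [0.4618, -0.0358, 0.2199]
orientation: [0.078, 0.997, 0.0, 0.0]
ft_force: [-0.1, -0.1, -2.0]
gripper_width: 0.0151
gripper_force: 58.9
```

Call:
jog_arm([
  {"travel":[3,32,0],"rotation":[0,0,0]},
  {"travel":[3,32,0],"rotation":[0,0,0]},
  {"travel":[3,32,0],"rotation":[0,0,0]},
  {"travel":[3,32,0],"rotation":[0,0,0]},
  {"travel":[3,32,0],"rotation":[0,0,0]},
  {"travel":[0,0,0],"rotation":[0,0,-7]},
  {"travel":[0,0,0],"rotation":[0,0,-7]},
  {"travel":[0,0,0],"rotation":[0,0,-7]},
  {"travel":[0,0,0],"rotation":[0,0,-7]},
  {"travel":[0,0,0],"rotation":[0,0,-7]},
])

```text
time_s: 5.25
tcp_pos: [0.4716, 0.1236, 0.2195]
orientation: [-0.229, 0.973, 0.0, -0.0]
ft_force: [0.1, -0.4, -1.8]
gripper_width: 0.0154
gripper_force: 59.1
```

Call:
jog_arm([
  {"travel":[0,0,0],"rotation":[0,0,-7]},
  {"travel":[0,0,0],"rotation":[0,0,0]},
  {"travel":[0,0,0],"rotation":[0,0,0]},
])

```text
time_s: 5.5
tcp_pos: [0.4718, 0.1235, 0.2195]
orientation: [-0.283, 0.959, 0.0, -0.0]
ft_force: [-0.4, -0.7, -2.6]
gripper_width: 0.0149
gripper_force: 59.1
```

```bash
python3 - <<'E'
from h import *
w=grab('wrist'); s=arm.sense(); print(s['time_s'],s['tcp_pos'],s['orientation'],s['ft_force'],s['gripper_width'])
d=grab('side')
save('w3',w['image'])
save('s3',cv2.resize(d['image'][110:250,210:410],(800,560),interpolation=cv2.INTER_CUBIC))
E
```

```text
5.55 [0.47189598 0.12348093 0.21943038] [-2.83294244e-01  9.59033032e-01  2.44573658e-05 -1.22088233e-04] [-0.52584217  0.15706467 -1.52448077] 0.015114761043384536
```

View pics/w3.png

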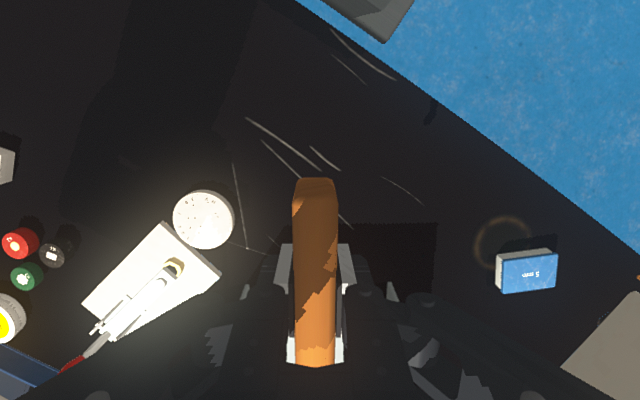

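The wrist camera view has the handle in the middle (315,270), disc at (203,220) and blue box at (527,270). The bay is out of frame, so I use the side view corners already read from the crop.

```bash
python3 - <<'E'
from h import *
d=load('side')
f=lambda a,b,z: onz(d,230+(a-1.5)/4,120+(b-1.5)/4,z)[:2]
L,Rr=f(236,184,.095),f(420,222,.095); l,r=f(237,289,0),f(413,331,0); B=f(538,153,.095)
for n,p in zip('L R l r B'.split(),(L,Rr,l,r,B)): print(n,p.round(4))
an=lambda v: np.degrees(np.arctan2(v[1],v[0]))
print('yaw',an(L-Rr)-90,an(l-r)-90,an(B-Rr),'w',np.linalg.norm(L-Rr),np.linalg.norm(l-r),'mid',(L+Rr)/2,(l+r)/2,np.linalg.norm(B-Rr))
for n in ['side','scene']:
    e=grab(n) if n=='scene' else d
    P=cloud(e); m=(abs(P[...,2]-.095)<.004)&(P[...,0]>.5)&(P[...,0]<.85)&(P[...,1]>.08)&(P[...,1]<.42)&(e['depth']>0)
    nn,l_,s,c=cv2.connectedComponentsWithStats(m.astype(np.uint8)); i=1+np.argmax(s[1:,4]); q=P[l_==i]
    print(n,s[i],q[:,2].mean(),cv2.boxPoints(cv2.minAreaRect(q[:,:2].astype(np.float32))).round(3).tolist(),cv2.minAreaRect(q[:,:2].astype(np.float32)))
    yaw=np.radians(34);c,s_=np.cos(yaw),np.sin(yaw);a=q[:,0]*c+q[:,1]*s_;b=-q[:,0]*s_+q[:,1]*c
    print('along',np.percentile(a,[0,.5,99.5,100]).round(4),'lat',np.percentile(b,[0,.5,99.5,100]).round(4))
E
```

```text
L [0.537  0.2688]
R [0.6346 0.1324]
l [0.5396 0.274 ]
r [0.6366 0.1396]
B [0.8149 0.2517]
yaw 35.61119085584252 35.818605385113514 33.488183046099934 w 0.16768140278482951 0.16581858741593336 mid [0.58578533 0.20059209] [0.58811406 0.20681803] 0.21623591882244483
side [289 151  76  26 963] 0.09547020547567468 [[0.5339999794960022, 0.26899999380111694], [0.6299999952316284, 0.12600000202655792], [0.8190000057220459, 0.2540000081062317], [0.7229999899864197, 0.3970000147819519]] ((0.676677942276001, 0.2614261507987976), (0.22858238220214844, 0.17175909876823425), 33.982383728027344)
along [0.5929 0.594  0.8166 0.8214] lat [-0.2475 -0.2464 -0.0775 -0.0758]
scene [ 205  193   79   31 1435] 0.09318681855340673 [[0.5339999794960022, 0.2770000100135803], [0.6330000162124634, 0.13199999928474426], [0.8190000057220459, 0.257999986410141], [0.7210000157356262, 0.40400001406669617]] ((0.6768779754638672, 0.2678629457950592), (0.2250959277153015, 0.17578141391277313), 34.1831169128418)
along [0.5985 0.6002 0.8215 0.8233] lat [-0.2447 -0.2412 -0.0695 -0.0683]
```

View pics/s3.png

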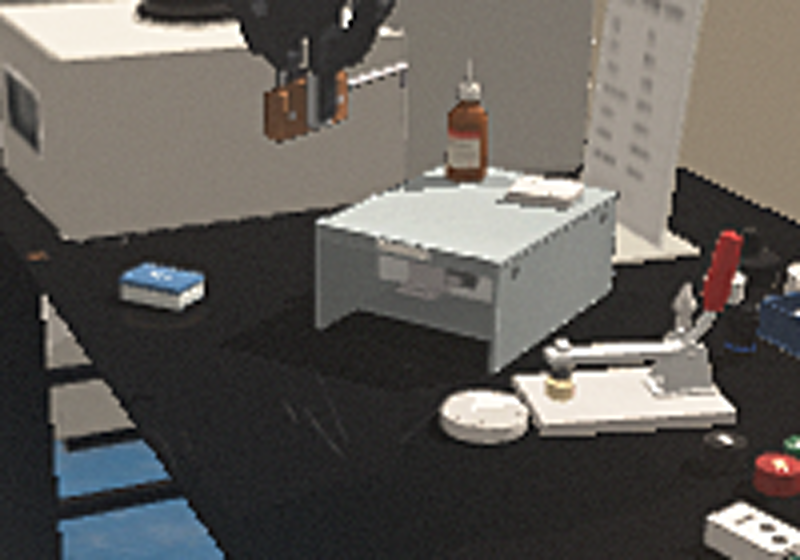

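The side crop shows the hook held level above, the bay's front corners at (318,220)/(500,262), and the space in front of the bay clear.

Call:
jog_arm([
  {"travel":[11,2.5,20],"rotation":[0,0,-1.3]},
  {"travel":[11,0,35],"rotation":[0,0,0]},
  {"travel":[0,0,40],"rotation":[0,0,0]},
  {"travel":[0,0,40],"rotation":[0,0,0]},
  {"travel":[0,0,22],"rotation":[0,0,0]},
  {"travel":[0,0,9.7],"rotation":[0,0,0]},
  {"travel":[0,0,0],"rotation":[0,0,0]},
  {"travel":[0,0,0],"rotation":[0,0,0]},
])

```text
time_s: 6.32
tcp_pos: [0.4532, 0.1134, 0.0535]
orientation: [-0.296, 0.955, -0.0, 0.001]
ft_force: [0.1, 0.1, -1.5]
gripper_width: 0.0154
gripper_force: 59.1
```

```bash
python3 - <<'E'
from h import *
s=arm.sense(); print(s['time_s'],s['tcp_pos'],s['orientation'],s['ft_force'])
d=grab('side')
y=np.radians(34.2);t=s['tcp_pos']+np.array([.125*np.cos(y),.125*np.sin(y),.0023])
print('tip',t,proj(d,t),proj(d,s['tcp_pos']),proj(d,[.5846,.2026,.08]))
save('s4',cv2.resize(d['image'][140:220,270:380],(770,560),interpolation=cv2.INTER_CUBIC))
E
```

```text
6.3167 [0.45316047 0.11337794 0.05353193] [-2.95693984e-01  9.55282534e-01 -1.80623627e-04  5.61247496e-04] [ 0.07088662  0.12500334 -1.52648849]
tip [0.55654554 0.18363836 0.05583193] (np.float64(304.5361721657109), np.float64(184.81167832392728)) (np.float64(281.6675952203193), np.float64(198.6002590186822)) (np.float64(310.26913718289325), np.float64(174.54493241124203))
```

View pics/s4.png

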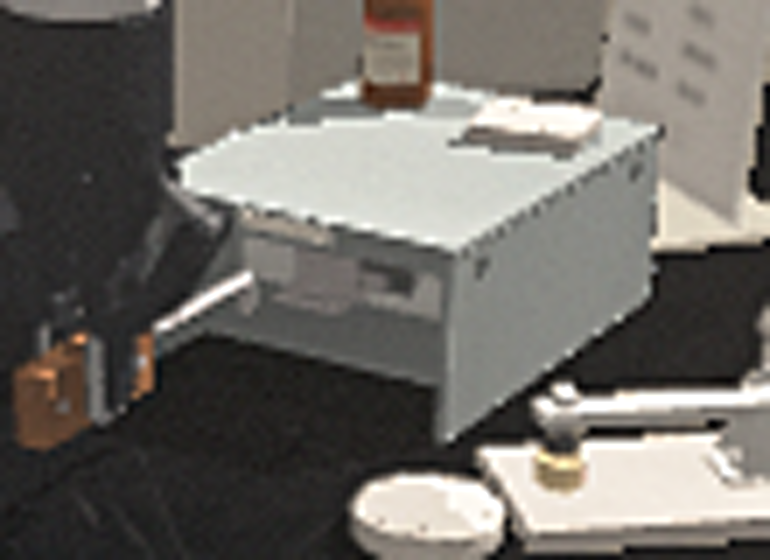

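The crop shows the hook tip at (247,310) just before the bay, level and at the predicted pixel. A pinkish drawbar/upstand shape is at about (270–360, 250–310).

```bash
python3 - <<'E'
from h import *
d=load('side'); P=cloud(d)
y=np.radians(34.2);A=np.array([np.cos(y),np.sin(y)]);B=np.array([-A[1],A[0]]);O=np.array([.5846,.2026])
tb=lambda p:(float((p[:2]-O)@A*1000),float((p[:2]-O)@B*1000),float(p[2]*1000))
t=np.array([.5565,.1836,.0558]);print('tip in bay',tb(t))
for u,v in [(299,255),(360,262),(330,256),(272,300),(350,306)]: 
    U,V=270+(u-3)/7,140+(v-3)/7
    print(u,v,np.round(tb(onz(d,U,V,.064)),0),np.round(tb(onz(d,U,V,.0475)),0))
for v in range(172,188):
    print(v,' '.join('%d,%d,%d'%tb(P[v,u]) for u in range(302,326,2)))
print(d['image'][172:188,300:328].mean(-1).astype(int))
E
```

```text
tip in bay (-33.92054831630568, 0.08001200642821267, 55.800000000000004)
299 255 [30. 10. 64.] [69. 33. 48.]
360 262 [ 38. -18.  64.] [77.  3. 47.]
330 256 [37. -3. 64.] [76. 20. 48.]
272 300 [-27. -10.  64.] [ 9. 12. 47.]
350 306 [-14. -43.  64.] [ 23. -22.  47.]
172 -152,-64,146 -2,22,84 -3,13,86 -3,6,88 -2,0,89 -3,-8,91 -2,-15,92 -5,-23,94 1,-27,93 -1,-36,96 7,-38,93 5,-46,96
173 -147,-61,141 90,79,42 0,16,81 1,9,83 -11,-5,89 0,-6,86 0,-14,88 -3,-22,90 -2,-29,91 0,-35,92 -2,-43,94 -1,-50,95
174 78,80,42 89,79,39 80,65,44 80,56,46 0,1,81 -2,-7,84 0,-14,85 -3,-23,87 0,-28,87 0,-35,88 -2,-43,91 0,-50,92
175 71,76,41 90,79,35 77,63,42 82,58,41 80,49,44 79,40,46 2,-12,80 0,-21,82 -2,-29,85 -1,-36,86 1,-42,86 -1,-50,89
176 73,77,36 91,80,30 79,64,37 78,55,40 80,48,40 31,12,62 34,6,63 36,0,63 0,-28,80 -1,-36,82 -2,-44,84 -1,-50,85
177 76,79,31 91,79,27 78,63,34 77,55,36 82,49,36 39,16,56 32,5,60 37,0,60 39,-6,61 35,-15,64 73,-2,49 0,-50,82
178 78,80,27 88,77,24 77,63,31 78,55,32 79,48,33 33,13,55 33,5,56 36,0,57 36,-8,58 33,-17,61 69,-4,47 77,-8,46
179 73,76,26 -34,1,75 78,63,27 81,57,27
[... 2118 characters left out ...]
255 186  85  67 103 112 121  77  82 110 120 112 106  97  93  93 101 100
  102 100 107 106 121 134 130 135 134 113]
 [113  65  73  82 107 120 111  77  80  79  86  99 102 116 115 115 103 114
  105 106  89  91  90 116 114 131 129 130]
 [ 72  81  80  82 100 121  75  80  80  81  79  77  78  82  83  96 103 111
  102  89  78  79  80  76  78  88  91 112]
 [ 81  83  83  80  79  80  81  79  82  79  80  80  80  78  80  79  79  79
   79  80  82  83  84  83  79  81  79  81]
 [ 90  89  86  85  83  82  83  82  83  84  81  84  81  83  83  84  81  84
   83  85  80  80  85  85  80  85  82  87]
 [ 73  75  95  93  89  89  85  87  83  84  81  86  83  84  82  83  85  81
   83  85  81  83  86  82  84  84  85  82]]
```

The depth fits well: ledge at x≈-1, tray face ≈79, drawbar front ≈15, upstand ≈34, bar centre y≈-2 mm. So the eye should be near x≈28. I'll go in and feel for it.

Call:
jog_arm([
  {"travel":[-8,-1.5,0],"rotation":[0,0,0]},
  {"travel":[-10,0,0],"rotation":[0,0,0]},
  {"travel":[-10,0,0],"rotation":[0,0,0]},
  {"travel":[-10,0,0],"rotation":[0,0,0]},
  {"travel":[-8,0,0],"rotation":[0,0,0]},
  {"travel":[-6,0,0],"rotation":[0,0,0]},
  {"travel":[-4,0,0],"rotation":[0,0,0]},
  {"travel":[0,0,0],"rotation":[0,0,0]},
])

```text
time_s: 7.03
tcp_pos: [0.5002, 0.1441, 0.0529]
orientation: [-0.296, 0.955, -0.0, 0.0]
ft_force: [-1.6, -0.7, -1.5]
gripper_width: 0.0148
gripper_force: 59.1
```

Call:
jog_arm([
  {"travel":[-1,0,0],"rotation":[0,0,0]},
  {"travel":[-1,0,0],"rotation":[0,0,0]},
  {"travel":[0,0,0],"rotation":[0,0,0]},
])

```text
time_s: 7.28
tcp_pos: [0.5011, 0.1448, 0.0526]
orientation: [-0.296, 0.955, -0.0, -0.0]
ft_force: [-0.9, 0.5, -2.2]
gripper_width: 0.0148
gripper_force: 59.1
```

Call:
jog_arm([
  {"travel":[-1,0,0],"rotation":[0,0,0]},
  {"travel":[-1,0,0],"rotation":[0,0,0]},
  {"travel":[0,0,0],"rotation":[0,0,0]},
])

```text
time_s: 7.53
tcp_pos: [0.5029, 0.1461, 0.0526]
orientation: [-0.296, 0.955, 0.0, 0.0]
ft_force: [0.3, -0.5, -1.3]
gripper_width: 0.0153
gripper_force: 59.1
```

Call:
jog_arm([
  {"travel":[-1,0,0],"rotation":[0,0,0]},
  {"travel":[-1,0,0],"rotation":[0,0,0]},
  {"travel":[0,0,0],"rotation":[0,0,0]},
  {"travel":[0,0,0],"rotation":[0,0,0]},
])

```text
time_s: 7.87
tcp_pos: [0.5045, 0.1472, 0.0526]
orientation: [-0.296, 0.955, -0.0, 0.0]
ft_force: [0.1, -0.4, -1.9]
gripper_width: 0.015
gripper_force: 59.1
```

Call:
jog_arm([
  {"travel":[-1,0,0],"rotation":[0,0,0]},
  {"travel":[0,0,0],"rotation":[0,0,0]},
  {"travel":[0,0,0],"rotation":[0,0,0]},
])

```text
time_s: 8.12
tcp_pos: [0.5053, 0.1478, 0.0526]
orientation: [-0.296, 0.955, -0.0, -0.0]
ft_force: [0.4, 0.3, -1.7]
gripper_width: 0.015
gripper_force: 59.1
```

Call:
jog_arm([
  {"travel":[-1,0,0],"rotation":[0,0,0]},
  {"travel":[0,0,0],"rotation":[0,0,0]},
  {"travel":[0,0,0],"rotation":[0,0,0]},
])

```text
time_s: 8.37
tcp_pos: [0.5061, 0.1483, 0.0526]
orientation: [-0.296, 0.955, 0.0, -0.0]
ft_force: [-0.2, -0.0, -1.4]
gripper_width: 0.0151
gripper_force: 59.1
```

Call:
jog_arm([
  {"travel":[-1,0,0],"rotation":[0,0,0]},
  {"travel":[0,0,0],"rotation":[0,0,0]},
  {"travel":[0,0,0],"rotation":[0,0,0]},
])

```text
time_s: 8.62
tcp_pos: [0.5069, 0.1489, 0.0526]
orientation: [-0.296, 0.955, -0.0, -0.0]
ft_force: [0.2, -0.1, -0.8]
gripper_width: 0.0154
gripper_force: 59.1
```

Call:
jog_arm([
  {"travel":[-0.7,0,0],"rotation":[0,0,0]},
  {"travel":[0,0,0],"rotation":[0,0,0]},
  {"travel":[0,0,0],"rotation":[0,0,0]},
])

```text
time_s: 8.87
tcp_pos: [0.5073, 0.1492, 0.0525]
orientation: [-0.296, 0.955, 0.0, -0.0]
ft_force: [-2.0, -1.3, -1.6]
gripper_width: 0.0153
gripper_force: 59.2
```

Call:
jog_arm([
  {"travel":[2,0,0],"rotation":[0,0,0]},
  {"travel":[1.5,0,0],"rotation":[0,0,0]},
  {"travel":[0,0,3],"rotation":[0,0,0]},
  {"travel":[0,0,3],"rotation":[0,0,0]},
  {"travel":[0,0,0],"rotation":[0,0,0]},
  {"travel":[0,0,0],"rotation":[0,0,0]},
])

```text
time_s: 9.37
tcp_pos: [0.5046, 0.1473, 0.0464]
orientation: [-0.296, 0.955, 0.0, -0.0]
ft_force: [0.8, -0.5, -1.7]
gripper_width: 0.0153
gripper_force: 59.1
```

Call:
jog_arm([
  {"travel":[0,0,1],"rotation":[0,0,0]},
  {"travel":[0,0,0.7],"rotation":[0,0,0]},
  {"travel":[0,0,0],"rotation":[0,0,0]},
])

```text
time_s: 9.62
tcp_pos: [0.5046, 0.1473, 0.0448]
orientation: [-0.296, 0.955, 0.0, -0.0]
ft_force: [-0.3, 1.2, -2.3]
gripper_width: 0.0148
gripper_force: 59.1
```

Call:
jog_arm([
  {"travel":[0,0,0.6],"rotation":[0,0,0]},
  {"travel":[0,0,0],"rotation":[0,0,0]},
  {"travel":[0,0,0],"rotation":[0,0,0]},
])

```text
time_s: 9.87
tcp_pos: [0.5046, 0.1473, 0.0443]
orientation: [-0.296, 0.955, -0.0, -0.0]
ft_force: [0.1, 0.2, -0.9]
gripper_width: 0.0151
gripper_force: 59.1
```

Tip is at about 46.6 mm with no contact, which suggests it is in the eye.

Call:
jog_arm([
  {"travel":[0,0,0.7],"rotation":[0,0,0]},
  {"travel":[0,0,0.5],"rotation":[0,0,0]},
  {"travel":[0,0,0],"rotation":[0,0,0]},
])

```text
time_s: 10.12
tcp_pos: [0.5045, 0.1473, 0.043]
orientation: [-0.296, 0.955, 0.0, -0.0]
ft_force: [0.4, -0.2, -2.6]
gripper_width: 0.0149
gripper_force: 59.1
```

Call:
jog_arm([
  {"travel":[0,0,1],"rotation":[0,0,0]},
  {"travel":[0,0,1],"rotation":[0,0,0]},
  {"travel":[0,0,0],"rotation":[0,0,0]},
])

```text
time_s: 10.37
tcp_pos: [0.5045, 0.1473, 0.0409]
orientation: [-0.296, 0.955, 0.0, -0.0]
ft_force: [0.2, -0.1, -2.2]
gripper_width: 0.015
gripper_force: 59.1
```

Call:
jog_arm([
  {"travel":[0,0,1.5],"rotation":[0,0,0]},
  {"travel":[0,0,1.3],"rotation":[0,0,0]},
  {"travel":[0,0,0],"rotation":[0,0,0]},
])

```text
time_s: 10.62
tcp_pos: [0.5044, 0.1473, 0.038]
orientation: [-0.296, 0.955, 0.0, -0.0]
ft_force: [0.7, -0.5, -1.3]
gripper_width: 0.0147
gripper_force: 59.1
```

Call:
jog_arm([
  {"travel":[1,0,0],"rotation":[0,0,0]},
  {"travel":[0.7,0,0],"rotation":[0,0,0]},
  {"travel":[0,0,0],"rotation":[0,0,0]},
])

```text
time_s: 10.87
tcp_pos: [0.5031, 0.1463, 0.0383]
orientation: [-0.296, 0.955, 0.0, -0.0]
ft_force: [-0.3, 0.0, -1.6]
gripper_width: 0.0152
gripper_force: 59.1
```

Call:
jog_arm([
  {"travel":[0.7,0,0],"rotation":[0,0,0]},
  {"travel":[0.5,0,0],"rotation":[0,0,0]},
  {"travel":[0,0,0],"rotation":[0,0,0]},
])

```text
time_s: 11.12
tcp_pos: [0.5022, 0.1456, 0.0383]
orientation: [-0.296, 0.955, -0.0, 0.0]
ft_force: [-0.7, -0.5, -1.6]
gripper_width: 0.0153
gripper_force: 59.1
```

Call:
jog_arm([
  {"travel":[0.7,0,0],"rotation":[0,0,0]},
  {"travel":[0.5,0,0],"rotation":[0,0,0]},
  {"travel":[0,0,0],"rotation":[0,0,0]},
])

```text
time_s: 11.37
tcp_pos: [0.5015, 0.1451, 0.0384]
orientation: [-0.296, 0.955, 0.0, 0.0]
ft_force: [1.7, 2.1, -2.6]
gripper_width: 0.0149
gripper_force: 59.0
```

Call:
jog_arm([
  {"travel":[0.5,0,0],"rotation":[0,0,0]},
  {"travel":[1,0,0],"rotation":[0,0,0]},
  {"travel":[1.5,0,0],"rotation":[0,0,0]},
  {"travel":[2,0,0],"rotation":[0,0,0]},
  {"travel":[2,0,0],"rotation":[0,0,0]},
  {"travel":[2,0,0],"rotation":[0,0,0]},
  {"travel":[2,0,0],"rotation":[0,0,0]},
  {"travel":[2,0,0],"rotation":[0,0,0]},
  {"travel":[2,0,0],"rotation":[0,0,0]},
])

```text
time_s: 12.12
tcp_pos: [0.4887, 0.1364, 0.0383]
orientation: [-0.296, 0.955, -0.0, 0.0]
ft_force: [3.1, 2.8, -1.9]
gripper_width: 0.0152
gripper_force: 59.0
```

Call:
jog_arm([
  {"travel":[2,0,0],"rotation":[0,0,0]},
  {"travel":[2.5,0,0],"rotation":[0,0,0]},
  {"travel":[2.5,0,0],"rotation":[0,0,0]},
  {"travel":[2.5,0,0],"rotation":[0,0,0]},
  {"travel":[2.5,0,0],"rotation":[0,0,0]},
  {"travel":[2.5,0,0],"rotation":[0,0,0]},
  {"travel":[2.5,0,0],"rotation":[0,0,0]},
  {"travel":[2.5,0,0],"rotation":[0,0,0]},
  {"travel":[2.5,0,0],"rotation":[0,0,0]},
  {"travel":[2.5,0,0],"rotation":[0,0,0]},
])

```text
time_s: 12.95
tcp_pos: [0.4684, 0.1225, 0.0383]
orientation: [-0.296, 0.955, 0.0, -0.0]
ft_force: [3.5, 4.0, -2.0]
gripper_width: 0.0147
gripper_force: 59.1
```

Call:
jog_arm([
  {"travel":[2.5,0,0],"rotation":[0,0,0]},
  {"travel":[2.5,0,0],"rotation":[0,0,0]},
  {"travel":[2.5,0,0],"rotation":[0,0,0]},
  {"travel":[2.5,0,0],"rotation":[0,0,0]},
  {"travel":[2.5,0,0],"rotation":[0,0,0]},
  {"travel":[2.5,0,0],"rotation":[0,0,0]},
  {"travel":[2.5,0,0],"rotation":[0,0,0]},
  {"travel":[2.5,0,0],"rotation":[0,0,0]},
  {"travel":[2.5,0,0],"rotation":[0,0,0]},
  {"travel":[2.5,0,0],"rotation":[0,0,0]},
])

```text
time_s: 13.78
tcp_pos: [0.4478, 0.1084, 0.0383]
orientation: [-0.296, 0.955, 0.0, -0.0]
ft_force: [1.6, 3.4, -1.8]
gripper_width: 0.0151
gripper_force: 59.1
```

Call:
jog_arm([
  {"travel":[2.5,0,0],"rotation":[0,0,0]},
  {"travel":[2.5,0,0],"rotation":[0,0,0]},
  {"travel":[2.5,0,0],"rotation":[0,0,0]},
  {"travel":[2.5,0,0],"rotation":[0,0,0]},
  {"travel":[2.5,0,0],"rotation":[0,0,0]},
  {"travel":[2.5,0,0],"rotation":[0,0,0]},
  {"travel":[2.5,0,0],"rotation":[0,0,0]},
  {"travel":[2.5,0,0],"rotation":[0,0,0]},
  {"travel":[2.5,0,0],"rotation":[0,0,0]},
  {"travel":[2,0,0],"rotation":[0,0,0]},
])

```text
time_s: 14.62
tcp_pos: [0.4275, 0.0945, 0.0383]
orientation: [-0.296, 0.955, 0.0, -0.0]
ft_force: [2.5, 4.0, -1.7]
gripper_width: 0.0154
gripper_force: 59.1
```

Call:
jog_arm([
  {"travel":[1,0,0],"rotation":[0,0,0]},
  {"travel":[0.5,0,0],"rotation":[0,0,0]},
  {"travel":[0,0,0],"rotation":[0,0,0]},
  {"travel":[0,0,0],"rotation":[0,0,0]},
])

```text
time_s: 14.95
tcp_pos: [0.4266, 0.0938, 0.0383]
orientation: [-0.296, 0.955, -0.0, -0.0]
ft_force: [2.0, 3.4, -2.4]
gripper_width: 0.0152
gripper_force: 59.1
```

```bash
python3 - <<'E'
from h import *
s=arm.sense(); print(s['time_s'],s['tcp_pos'],s['ft_force'])
d=grab('side'); P=cloud(d)
y=np.radians(34.2);A=np.array([np.cos(y),np.sin(y)]);B=np.array([-A[1],A[0]]);O=np.array([.5846,.2026])
a=(P[...,:2]-O)@A*1000;b=(P[...,:2]-O)@B*1000;z=P[...,2]*1000
for lo,hi in [(-75,-35),(35,75)]:
    m=(b>lo)&(b<hi)&(z>30)&(z<60)&(a>-60)&(a<120); print('face',lo,m.sum(),np.percentile(a[m],[5,50,95]).round(1) if m.any() else '')
m=(abs(b)<20)&(z>43)&(z<68)&(a<-5)&(a>-150); print(m.sum(), np.histogram(a[m],bins=np.arange(-150,0,10))[0])
save('s5',cv2.resize(d['image'][140:220,270:380],(770,560),interpolation=cv2.INTER_CUBIC))
E
```

```text
14.95 [0.42655653 0.09376168 0.03829085] [ 1.96185903  3.37140392 -2.40244649]
face -75 142 [-14.9 -10.5  59.3]
face 35 107 [-11.9  57.4  82.5]
189 [ 3  3  2  4  5  5  2 17 15 54  3  7  5 56]
```

The tray face has moved from x≈79 to ≈-10.5, so it is drawn out about 90 mm. Now unhook: ease 3 mm inward, then straight up.

Call:
jog_arm([
  {"travel":[-1,0,0],"rotation":[0,0,0]},
  {"travel":[-1,0,0],"rotation":[0,0,0]},
  {"travel":[-1,0,0],"rotation":[0,0,0]},
  {"travel":[-0.2,0,0],"rotation":[0,0,0]},
  {"travel":[0,0,0],"rotation":[0,0,0]},
])

```text
time_s: 15.42
tcp_pos: [0.4291, 0.0956, 0.0382]
orientation: [-0.296, 0.955, -0.0, -0.0]
ft_force: [1.1, -0.0, -1.6]
gripper_width: 0.0149
gripper_force: 59.1
```

Call:
jog_arm([
  {"travel":[0,0,-2],"rotation":[0,0,0]},
  {"travel":[0,0,-3],"rotation":[0,0,0]},
  {"travel":[0,0,-3],"rotation":[0,0,0]},
  {"travel":[0,0,-4],"rotation":[0,0,0]},
  {"travel":[0,0,-6],"rotation":[0,0,0]},
  {"travel":[0,0,-8],"rotation":[0,0,0]},
  {"travel":[0,0,0],"rotation":[0,0,0]},
])

```text
time_s: 16.0
tcp_pos: [0.43, 0.0956, 0.0659]
orientation: [-0.296, 0.955, -0.0, 0.001]
ft_force: [-0.2, 0.5, -1.4]
gripper_width: 0.0151
gripper_force: 59.1
```

Call:
jog_arm([
  {"travel":[0,0,-20],"rotation":[0,0,0]},
  {"travel":[0,0,-40],"rotation":[0,0,0]},
  {"travel":[0,0,-40],"rotation":[0,0,0]},
  {"travel":[0,0,0],"rotation":[0,0,7]},
  {"travel":[0,0,0],"rotation":[0,0,7]},
  {"travel":[0,0,0],"rotation":[0,0,7]},
  {"travel":[0,0,0],"rotation":[0,0,7]},
  {"travel":[0,0,0],"rotation":[0,0,7]},
  {"travel":[0,0,0],"rotation":[0,0,7]},
  {"travel":[0,0,0],"rotation":[0,0,1.2]},
])

```text
time_s: 16.83
tcp_pos: [0.4291, 0.0956, 0.1644]
orientation: [0.079, 0.997, 0.0, 0.0]
ft_force: [-0.3, -0.0, -1.8]
gripper_width: 0.015
gripper_force: 59.1
```

Call:
jog_arm([
  {"travel":[-8.8,-31.6,0],"rotation":[0,0,0]},
  {"travel":[-8.8,-31.6,0],"rotation":[0,0,0]},
  {"travel":[-8.8,-31.6,0],"rotation":[0,0,0]},
  {"travel":[-8.8,-31.6,0],"rotation":[0,0,0]},
  {"travel":[-8.8,-31.6,0],"rotation":[0,0,0]},
  {"travel":[-8.8,-31.6,0],"rotation":[0,0,0]},
  {"travel":[-8.8,-31.6,0],"rotation":[0,0,0]},
  {"travel":[0,0,0],"rotation":[0,0,0]},
  {"travel":[0,0,0],"rotation":[0,0,0]},
])

```text
time_s: 17.58
tcp_pos: [0.4563, -0.1335, 0.1641]
orientation: [0.076, 0.997, 0.0, -0.0]
ft_force: [0.2, 0.7, -1.6]
gripper_width: 0.0152
gripper_force: 59.3
```

```bash
python3 - <<'E'
from h import *
s=arm.sense(); print(s['time_s'],s['tcp_pos'],s['orientation'],s['ft_force'])
E
```

```text
17.5833 [ 0.45626854 -0.13354676  0.1641198 ] [ 7.64101537e-02  9.97076453e-01  1.08617502e-04 -1.52740952e-04] [ 0.2102366   0.6569811  -1.55900869]
```

Call:
jog_arm([
  {"travel":[-0.5,1,30],"rotation":[0,0,0]},
  {"travel":[0,0,40],"rotation":[0,0,0]},
  {"travel":[0,0,40],"rotation":[0,0,0]},
  {"travel":[0,0,25],"rotation":[0,0,0]},
  {"travel":[0,0,12],"rotation":[0,0,0]},
  {"travel":[0,0,6],"rotation":[0,0,0]},
  {"travel":[0,0,3],"rotation":[0,0,0]},
  {"travel":[0,0,2],"rotation":[0,0,0]},
  {"travel":[0,0,0],"rotation":[0,0,0]},
  {"travel":[0,0,0],"rotation":[0,0,0]},
])

```text
time_s: 18.42
tcp_pos: [0.4575, -0.1316, 0.0072]
orientation: [0.076, 0.997, -0.0, 0.001]
ft_force: [0.7, -0.1, -1.4]
gripper_width: 0.0155
gripper_force: 59.4
```

Call:
jog_arm([
  {"travel":[0,-0.5,1.5],"rotation":[0,0,0]},
  {"travel":[0,0,1],"rotation":[0,0,0]},
  {"travel":[0,0,0],"rotation":[0,0,0]},
  {"travel":[0,0,0],"rotation":[0,0,0]},
])

```text
time_s: 18.75
tcp_pos: [0.457, -0.132, 0.0039]
orientation: [0.076, 0.997, -0.0, 0.0]
ft_force: [0.5, 0.0, -0.9]
gripper_width: 0.015
gripper_force: 59.4
```

Call:
jog_arm([
  {"travel":[0,0,0.4],"rotation":[0,0,0]},
  {"travel":[0,0,0],"rotation":[0,0,0]},
])

```text
time_s: 18.92
tcp_pos: [0.457, -0.132, 0.0037]
orientation: [0.076, 0.997, -0.0, 0.0]
ft_force: [-1.3, 0.9, 3.7]
gripper_width: 0.0151
gripper_force: 60.1
```

Call:
jog_arm([
  {"travel":[0,0,0],"rotation":[0,0,0]},
  {"travel":[0,0,0],"rotation":[0,0,0]},
  {"travel":[0,0,0],"rotation":[0,0,0]},
  {"travel":[0,0,0],"rotation":[0,0,0]},
  {"travel":[0,0,0],"rotation":[0,0,0]},
  {"travel":[0,0,0],"rotation":[0,0,0]},
  {"travel":[0,0,0],"rotation":[0,0,0]},
], claw=-0.2)

```text
time_s: 19.5
tcp_pos: [0.457, -0.132, 0.0034]
orientation: [0.076, 0.997, -0.0, 0.0]
ft_force: [-0.6, -0.0, 0.3]
gripper_width: 0.0515
gripper_force: 0.0
```

Call:
jog_arm([
  {"travel":[0,0,-10],"rotation":[0,0,0]},
  {"travel":[0,0,-25],"rotation":[0,0,0]},
  {"travel":[0,0,-40],"rotation":[0,0,0]},
  {"travel":[0,0,-40],"rotation":[0,0,0]},
  {"travel":[0,0,-40],"rotation":[0,0,0]},
  {"travel":[20,30,-35],"rotation":[0,0,0]},
  {"travel":[10,35,0],"rotation":[0,0,0]},
  {"travel":[0,0,0],"rotation":[0,0,0]},
  {"travel":[0,0,0],"rotation":[0,0,0]},
])

```text
time_s: 20.25
tcp_pos: [0.4396, -0.0677, 0.1885]
orientation: [0.075, 0.997, -0.0, 0.001]
ft_force: [0.4, -0.0, -0.0]
gripper_width: 0.0514
gripper_force: 0.0
```

```bash
python3 - <<'E'
from h import *
s=arm.sense(); print(s['time_s'],s['tcp_pos'],s['gripper_width'],s['ft_force'])
w=grab('wrist'); print(hookpose(w)); d=grab('side')
im=np.vstack([cv2.resize(w['image'],(480,300)),cv2.resize(d['image'][130:270,230:454],(480,300))]); save('end',im)
E
```

```text
20.25 [ 0.43961226 -0.06765146  0.18847322] 0.05140544876188745 [ 0.38788682 -0.02987345 -0.00292495]
(array([ 236,  167,   22,   84, 1445], dtype=int32), np.float64(0.03420622320550052), ((0.4569425582885742, -0.13161610066890717), (0.016328373923897743, 0.07812061905860901), 80.98931121826172))
```

View pics/end.png

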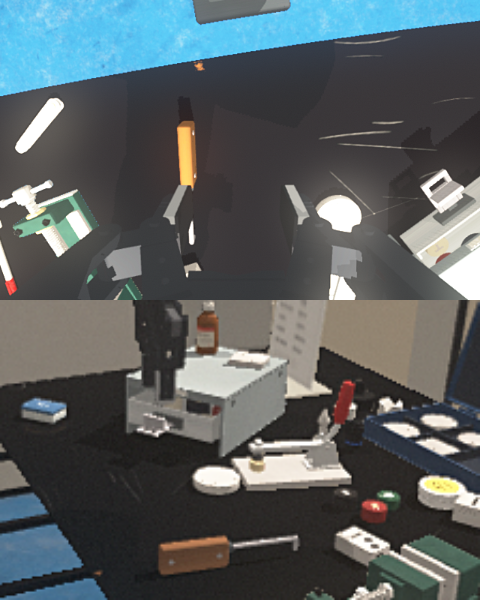

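The hook lies flat at (0.457,-0.132), within about 1.3 mm of where it was. The tray is drawn out with its eye clear, and the bystanders are in place.

```bash
python3 -c "
from bench import arm
print(arm.hand_in())"
```

```text
the job is handed in; nothing more can be done
None
```

The job is handed in: the tray is drawn out about 9 cm with only light forces felt (about 5 N at most), and the hook is unhooked and lying flat within about 1.5 mm of where I took it from, with nothing else seen to have moved.

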